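# Feel along the bare rim for the burr that punctured the tube

## Task

The puncture in the inner tube lay between the valve and the reflector, so feel that part of the bare wheel rim for a burr: lay the fingertips lightly on the rim's upper edge beside the valve and stroke along it, the short way round, to beside the middle of the reflector. Finish there, with the fingertips still resting lightly on the rim to hold the place. Only touch the wheel gently, do not grip, lift or push it down hard, and leave the things lying about where they are.

Things in the scene. Friction and masses are not known exactly. Their poses are not given: they have to be found in the camera images.
- jig: round plywood board, 380 mm across, 15 mm thick, fixed on the table, with a post in its middle on which a child's bicycle wheel lies flat. Origin on the table under the wheel's centre, z up; x points from the centre to the valve; the reflector lies 120 degrees from the valve, anticlockwise seen from above
- wheel (a joint): how far the wheel has sunk on its sprung spindle (m): 0 at rest, grows downward. The wheel cannot turn or tilt; pressed anywhere it sinks straight down, about 1 mm for each 0.6 N (soft, damped spring), and comes back up; stop at 15 mm. A light touch sinks it by 2 to 8 mm. It could be lifted up to 40 mm off its seat, which must not happen
- hub_top (a point): top of the axle stub in the middle of the wheel, 112 mm above the table; the hub is 48 mm across. Spokes and valve lie below the level of the rim's upper edge near the rim
- valve (a point): middle of the valve stem, a brass tube with a black cap, 8 to 13 mm thick and 45 mm long, which sticks out from the inner side of the rim straight towards the hub; the point is 73 mm from the wheel's centre and 72 mm above the table
- reflector (a point): middle of the spoke reflector, a white and grey plastic block, 40 mm along the rim, 26 mm across and 13 mm thick, clipped between two spokes just inside the rim; the point is 76 mm from the wheel's centre and 72 mm above the table
- rim_valve: the piece of rim beside the valve, 15 degrees (26 mm) either way. The rim is a bare aluminium channel, no tyre, 216 mm outside and 188 mm inside diameter (14 mm wide from above, its middle 101 mm from the centre); flat upper edge 84 mm, underside 60 mm above the table. Origin at the middle of the upper edge there, z up
- rim_a: 10-degree (18 mm) piece of rim, 30 degrees on from the valve towards the reflector; looks like the rest of the rim; origin at the middle of its upper edge
- rim_b: the same, 60 degrees on from the valve
- rim_c: the same, 90 degrees on from the valve
- rim_reflector: the piece of rim beside the reflector, 120 degrees on from the valve and 15 degrees (26 mm) either way; origin at the middle of the rim's upper edge there
- nipple_tin: low round aluminium tin, 42 mm across, 32 mm tall, standing on the jig board with some 30 mm between it and the rim, beside the stretch to be felt; origin at the centre of its underside; bystander
- oil_bottle: small white bottle with black cap, 36 mm across, 95 mm tall, standing on the jig board outside the rim, away from the stretch to be felt; origin at the centre of its underside; bystander
- tyre_lever: flat black plastic tyre lever, about 100 x 16 x 6 mm, lying on the jig board outside the rim; origin under its middle; bystander
- mug: white mug, 82 mm across, 95 mm tall, on the table at the robot's left; origin at the centre of its underside; bystander
- spray_can: aluminium spray can, 64 mm across, 170 mm tall, on the table at the left; origin at the centre of its underside; bystander
- wrench: steel wrench lying on the table at the right; origin under its middle; bystander
- screwdriver: screwdriver lying on the table at the right; origin under its middle; bystander
- lockring: loose steel ring, 44 mm across, 8 mm thick, lying flat on the table at the left, nearer the robot than the mug; origin at the centre of its underside; bystander

How it is judged:
By the outcome, as a careful person would: the job done as asked, in the order asked, and still so for the second after the job is handed in, while the arm keeps its last pose, push and grip.
It also fails if it takes over 48 s, if anything falls off the work surface, if the arm or the gripper's body presses on something with over 40 N, if the wrist force passes 120 N, or if a joint passes its speed limit or range.

## Robot

A 6-joint arm with a two-finger parallel gripper is mounted at the origin on the work surface. World frame = base frame: x ahead of the robot, y to its left, z up, the work surface at z = 0. Lengths are in m, angles in rad, forces in N, time in s.
With the tool pointing down it reaches from about 0.4 to 0.925 m from the base axis. Payload 3.4 kg.
Tool frame: the origin (TCP) lies midway between the tips of the shut fingers; the grasp point (between the pads) lies 19 mm behind it (bot.pinch_z is the distance from the TCP to the grasp point, in m); z points along the fingers, y is the line along which they close (so a half turn about z gives the same grasp; the last joint's range is limited). The gripper opens to 85 mm and grips with 20 to 120 N. Pads are 22 mm wide; open, the fingers measure 114 mm over their backs; the gripper's body (76 mm by 85 mm) begins 54 mm behind the grasp point. The pads swing forward as they close: fully open they stand 13 mm farther back than shut.
Start: joints at [-1.31, 0.307, 1.506, -0, 1.328, -0.073], TCP at [0.189, -0.543, 0.231] pointing down, gripper open.
Joint ranges: [-3.12, 3.12], [-1.05, 2.28], [0.14, 2.33], [-1.42, 4.57], [0.1, 2.73], [-2.68, 2.68]. Speed limits (rad/s): [2.57, 2.57, 3.14, 3.14, 3.14, 3.14].

## Interface

Orientations are given as a unit quaternion [w, x, y, z].
In Python, from rig import bot gives the robot as it stands.
- The arm moves only by the tool move_arm, never from a script. Its argument "plan" is one flat list of numbers, 5 for each row, row after row: the closure, from 0 (fully open) to 1 (shut), then the shift along the tool's x, y, z in cm, then the turn about the tool's z in rad. In form: [claw, x, y, z, roll, claw, x, y, z, roll, ...]. A call has 1 to 20 rows; each row is the pose to reach, as a shift and turn from the pose commanded when the call began, along the tool's axes at that moment; what a row does not reach only later rows make up. A row lasts 1/10 s, in which the tool goes at most 50 mm and 8.59 degrees, less where a joint would pass 70% of its speed; a pose out of reach is approached as far as the arm can. A call with a gripper value outside its range is refused whole. The fingers move at their own pace and stop on an object; the grip force is fixed at half the most. Time passes only in rows, so rows that repeat a pose let the fingers close. It gives the time, the measured TCP pose, the force, the opening and the grip force at its end, in the units of the state.
- bot.get_obs(): the state, without advancing time (a new reading comes with each control period).
- bot.get_image(name): name is "side" or "top"; returns a dict with "img" (384x512x3 uint8, red, green, blue), "intrinsics" (3x3 intrinsics, pixels), "dist_coeffs" ([k1, k2, p1, p2, k3] as OpenCV has them; the pictures are not rectified), "rvec" (rotation vector, rad) and "tvec" (3), from world to camera coordinates, as OpenCV has them. Camera axes: x right, y down, z forward; pixel columns grow to the right and rows downward; lengths in m; the calibration is good to about 2 mm. A picture is of the moment at which its call begins. There is no depth.
- bot.job_done(): hands the job in; it is judged then, once.
Trained networks look in a picture, given as the dict that the camera call returned (one of the last four; its "shot" number tells which), for a name from the list of things; names that differ only in an ending like _2 or _b are one class to them, and where a whole thing is asked for, a point or a joint stands for the part that bears it (a point fixed in the world has none). Each returns a list of dicts, best first, with "p" (0 to 1); they miss things now and then, are a little off and sometimes report something else, mostly with a low value. They report only what shows in the picture. A call takes as long as a camera call.
- bot.regions_of(target, picture): "mask" (384x512 bool, what is visible of it) and "point" ([column, row] in pixels, amid what is visible of it).
- bot.place_of(target, picture): "point" ([column, row] in pixels: a listed point, or the origin of a listed thing).
The state is a dict: "time_s": time; "joints": joint angles; "qd": joint speeds; "tau": joint torques, N m; "tool_pos": TCP position; "tool_rot": TCP orientation; "wrist_force": force on the tool from outside, world axes, zero at the start; "wrist_torque": the same for the moment, N m; "width": finger opening in m; "grasp_force": force on a finger pad.
Only numpy, scipy, OpenCV 4.12 (cv2) and the standard library are available. Lean on these libraries where they do the work, as an engineer would, in place of code of your own. Each camera call takes 0.05 s, during which the arm holds its last target. There are 200 camera calls.

## Working session

There is one attempt and no reset: what is moved stays moved. The work goes in short steps, Python scripts to look and compute and a tool call to move; the robot and the scene stay as the last step left them, time stands still between calls to the robot, and variables do not carry over. Pictures are saved under pics/ and viewed, at most 10 in all, crops included, and the job is handed in when it is done.

Besides the shell and the picture viewer there is one more tool, called as name(argument=value, ...) on one line, values as JSON. move_arm: Moves the arm, as the interface text tells. Its arguments: {"type":"object","properties":{"plan":{"type":"array","items":{"type":"number"}}},"required":["plan"]}

```bash
mkdir -p pics
cat > h.py <<'E'
import numpy as np, cv2
from rig import bot
def proj(P,pic):
    return cv2.projectPoints(np.float64(P).reshape(-1,1,3),np.float64(pic['rvec']),np.float64(pic['tvec']),np.float64(pic['intrinsics']),np.float64(pic['dist_coeffs']))[0].reshape(-1,2)
def ray(px,pic):
    u=cv2.undistortPoints(np.float64([[px]]),np.float64(pic['intrinsics']),np.float64(pic['dist_coeffs']))[0,0]
    R=cv2.Rodrigues(np.float64(pic['rvec']))[0]; t=np.float64(pic['tvec']).ravel()
    d=R.T@np.array([u[0],u[1],1]); return -R.T@t, d/np.linalg.norm(d)
def atz(px,pic,z):
    o,d=ray(px,pic); return o+d*(z-o[2])/d[2]
def tri(a,pa,b,pb):
    o1,d1=ray(a,pa);o2,d2=ray(b,pb)
    s=np.linalg.lstsq(np.c_[d1,-d2],o2-o1,rcond=None)[0]
    p,q=o1+s[0]*d1,o2+s[1]*d2; return (p+q)/2,np.linalg.norm(p-q)
E
python3 - <<'E'
from h import *
s=bot.get_image('side');t=bot.get_image('top')
cv2.imwrite('pics/s1.png',s['img'][:,:,::-1]);cv2.imwrite('pics/t1.png',t['img'][:,:,::-1])
Z=dict(hub_top=.112,valve=.072,reflector=.072,rim_valve=.084,rim_reflector=.084,nipple_tin=.015,oil_bottle=.015,tyre_lever=.015,jig=0)
for n in Z:
    a=bot.place_of(n,s);b=bot.place_of(n,t)
    print(n,[(np.round(x['point']),round(x['p'],2)) for x in a[:2]],[(np.round(x['point']),round(x['p'],2)) for x in b[:2]], 'topz',np.round(atz(b[0]['point'],t,Z[n]),3) if b else '', [np.round(v,3) for v in tri(a[0]['point'],s,b[0]['point'],t)] if a and b else '')
o=bot.get_obs();print(o['time_s'],o['tool_pos'],o['tool_rot'],o['wrist_force'],o['width'])
E
```

```text
hub_top [(array([246., 186.]), 0.6)] [(array([256., 193.]), 0.77), (array([142., 180.]), 0.25)] topz [ 0.529 -0.016  0.112] [array([ 0.542, -0.013,  0.108]), np.float64(0.025)]
valve [(array([245., 213.]), 0.97)] [] topz  
reflector [(array([275., 184.]), 0.66)] [(array([270., 209.]), 0.86), (array([372., 175.]), 0.43)] topz [ 0.473 -0.064  0.072] [array([ 0.475, -0.062,  0.089]), np.float64(0.008)]
rim_valve [(array([243., 216.]), 0.52)] [(array([230., 192.]), 0.5), (array([367., 224.]), 0.41)] topz [0.537 0.081 0.084] [array([0.536, 0.081, 0.078]), np.float64(0.004)]
rim_reflector [(array([282., 181.]), 0.65), (array([291., 234.]), 0.35)] [(array([266., 209.]), 0.58)] topz [ 0.472 -0.049  0.084] [array([ 0.461, -0.048,  0.121]), np.float64(0.013)]
nipple_tin [(array([293., 228.]), 0.75)] [(array([243., 230.]), 0.56)] topz [0.401 0.038 0.015] [array([0.398, 0.037, 0.02 ]), np.float64(0.005)]
oil_bottle [(array([232., 179.]), 0.73)] [(array([285., 166.]), 0.59)] topz [ 0.649 -0.132  0.015] [array([ 0.65 , -0.133,  0.009]), np.float64(0.001)]
tyre_lever [(array([204., 217.]), 0.41)] [(array([228., 160.]), 0.65)] topz [0.68  0.094 0.015] [array([0.665, 0.09 , 0.044]), np.float64(0.014)]
jig [(array([250., 213.]), 0.89)] [(array([252., 192.]), 0.95)] topz [ 0.552 -0.002  0.   ] [array([ 0.547, -0.002,  0.002]), np.float64(0.008)]
1.0 [ 0.18891681 -0.54307551  0.23132701] [ 2.48302682e-06  9.86017300e-01  1.66642985e-01 -1.06037798e-05] [-0.74254334 -0.36113895  0.12272518] 0.0852445721234833
```

Run:
```python
import cv2
t=cv2.imread('pics/t1.png')[130:260,180:340];s=cv2.imread('pics/s1.png')[130:260,165:325]
cv2.imwrite('pics/c.png',cv2.vconcat([cv2.resize(t,None,fx=4.6/2*1,fy=2.3,interpolation=2),cv2.resize(s,None,fx=2.3,fy=2.3,interpolation=2)]))
cv2.imwrite('pics/ct.png',cv2.resize(t,None,fx=4.6,fy=4.6,interpolation=2))
cv2.imwrite('pics/cs.png',cv2.resize(s,None,fx=4.6,fy=4.6,interpolation=2))
```

```text
(no output)
```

View pics/ct.png

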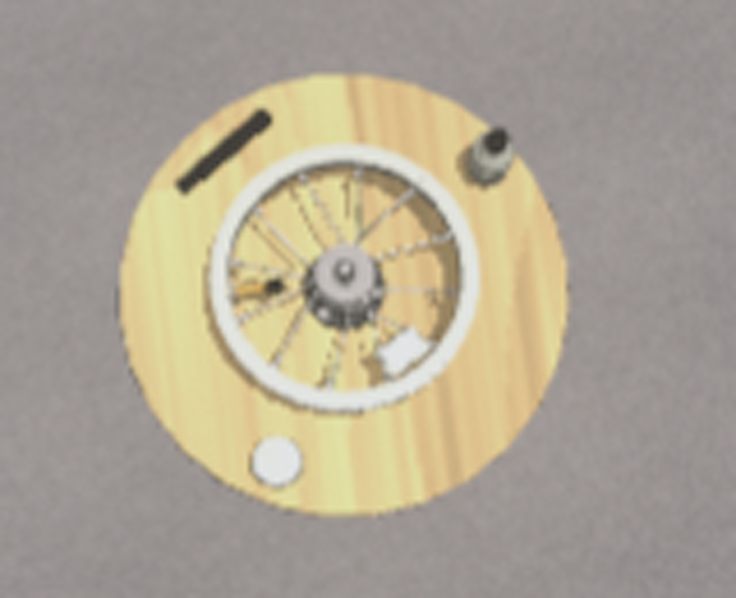

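View pics/cs.png

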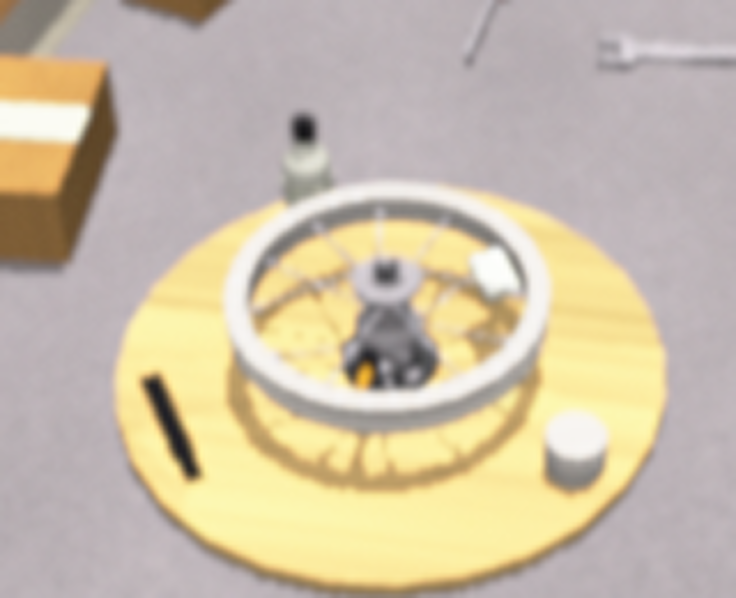

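View pics/t1.png

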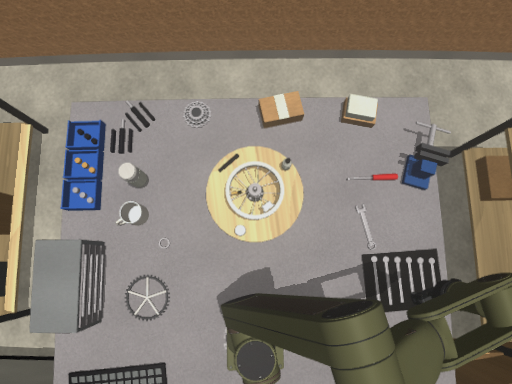

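The top view shows the wheel centre at about (255,190). The valve is on the left at (237,192), the reflector at lower right (268,206), and the tin at lower left (240,230). The short way round passes the side nearest the robot. The side view agrees. Next I fit the rim circle in both views.

Run:
```python
from h import *
from scipy.optimize import minimize
s=bot.get_image('side');t=bot.get_image('top')
def white(p):
    h=cv2.cvtColor(p['img'],cv2.COLOR_RGB2HSV).astype(float)
    return np.clip((h[...,2]-100)/120,0,1)*np.clip(1-h[...,1]/80,0,1)
W=[cv2.GaussianBlur(white(p).astype(np.float32),(0,0),.5) for p in (t,s)]
a=np.linspace(0,2*np.pi,180,endpoint=False)
def ring(c,r): return np.c_[c[0]+r*np.cos(a),c[1]+r*np.sin(a),np.full(180,c[2])]
def samp(w,p,P):
    q=proj(P,p).astype(np.float32); return cv2.remap(w,q[:,0].reshape(-1,1),q[:,1].reshape(-1,1),1).mean()
def cost(c,ps=(0,1)):
    v=0
    for i in ps:
        p=(t,s)[i]
        v+=sum(samp(W[i],p,ring(c,r)) for r in (.097,.101,.105))-sum(samp(W[i],p,ring(c,r)) for r in (.088,.114))
    return -v
for ps in ((0,1),(0,),(1,)):
    best=min((minimize(lambda q:cost([*q,.084],ps),[x,y],method='Nelder-Mead',options=dict(initial_simplex=[[x,y],[x+.01,y],[x,y+.01]])) for x in (.53,.55) for y in (-.02,0)),key=lambda r:r.fun)
    print(ps,best.x,best.fun)
r=minimize(cost,[.54,-.01,.084],method='Nelder-Mead',options=dict(initial_simplex=[[.54,-.01,.084],[.55,-.01,.084],[.54,0,.084],[.54,-.01,.094]]));print('free z',r.x,r.fun)
c=r.x[:2]
for n in ('valve','reflector'):
    for nm,p in (('t',t),('s',s)):
        for f in ('place_of','regions_of'):
            l=getattr(bot,f)(n,p)
            for d in l[:2]:
                q=atz(d['point'],p,.072)[:2]-c
                print(n,nm,f,np.round(d['point']),round(d['p'],2),'r',round(np.hypot(*q),3),'deg',round(np.degrees(np.arctan2(q[1],q[0])),1))
for px in ((235.5,192.4),(268,206.5)):
    q=atz(px,t,.072)[:2]-c;print(px,round(np.hypot(*q),3),round(np.degrees(np.arctan2(q[1],q[0])),1))
from scipy.spatial.transform import Rotation as R
o=bot.get_obs();w=o['tool_rot'];print(R.from_quat([w[1],w[2],w[3],w[0]]).as_matrix().round(3))
```

```text
(0, 1) [ 0.54683591 -0.00980674] -4.41464900970459
(0,) [ 0.54623584 -0.00973989] -2.3473875522613525
(1,) [ 0.54731573 -0.00999326] -2.075080156326294
free z [ 0.54665167 -0.00948701  0.08445729] -4.415494918823242
valve t place_of [237. 193.] 0.61 r 0.066 deg 98.4
valve t regions_of [255. 192.] 0.56 r 0.007 deg -158.5
valve s place_of [243. 212.] 0.78 r 0.072 deg 93.1
valve s regions_of [250. 194.] 0.82 r 0.006 deg -106.8
reflector t place_of [268. 210.] 0.76 r 0.091 deg -147.7
reflector t regions_of [257. 193.] 0.76 r 0.015 deg -141.7
reflector t regions_of [240. 232.] 0.51 r 0.163 deg 160.5
reflector s place_of [274. 188.] 0.87 r 0.083 deg -140.9
reflector s regions_of [252. 193.] 0.69 r 0.014 deg -121.2
reflector s regions_of [204. 222.] 0.21 r 0.169 deg 57.4
(235.5, 192.4) 0.071 96.7
(268, 206.5) 0.08 -142.4
[[ 0.944  0.329 -0.   ]
 [ 0.329 -0.944  0.   ]
 [ 0.    -0.    -1.   ]]
```

The centre is (0.547, -0.010) with the rim top at about 84 mm, which matches the text. The valve is at about 97.5° and the reflector at about 217.5°, the expected 120° apart. I'll shut the fingers and travel to above the valve.

move_arm(plan=[1, 1, -0.9, 0, 0, 1, 3, -2.7, 0, 0, 1, 6, -5.4, 0, 0, 1, 9, -8.2, 0, 0, 1, 12, -10.9, 0, 0, 1, 15, -13.6, 0, 0, 1, 18, -16.3, 0, 0, 1, 21, -19.1, 0, 0, 1, 24, -21.8, 0, 0, 1, 27, -24.5, 0, 0, 1, 30, -27.2, 0, 0, 1, 33, -30, 0, 0, 1, 36, -32.7, 0, 0, 1, 39, -35.4, 0, 0, 1, 42, -38.1, 0, 0, 1, 45, -40.9, 0, 0, 1, 48, -43.6, 0, 0, 1, 51, -46.3, 0, 0, 1, 53, -48.1, 0, 0, 1, 53.4, -48.5, 0, 0])

```text
time_s: 3.5
tool_pos: [0.5346, 0.0937, 0.2312]
tool_rot: [-0.001, 0.986, 0.168, 0.0]
wrist_force: [-0.9, -1.1, -0.4]
width: 0.0002
grasp_force: 0.0
```

move_arm(plan=[1, 0, 0, 1, 0, 1, 0, 0, 3, 0, 1, 0, 0, 5, 0, 1, 0, 0, 7, 0, 1, 0, 0, 9, 0, 1, 0, 0, 11, 0, 1, 0, 0, 12.5, 0, 1, 0, 0, 13.3, 0, 1, 0, 0, 13.7, 0, 1, 0, 0, 13.7, 0, 1, 0, 0, 13.7, 0, 1, 0, 0, 13.7, 0])

```text
time_s: 4.7
tool_pos: [0.5345, 0.0904, 0.0951]
tool_rot: [0.0, 0.986, 0.167, 0.001]
wrist_force: [-0.3, -0.3, -0.4]
width: 0.0002
grasp_force: 0.0
```

Run:
```python
from h import *
o=bot.get_obs();print(o['tool_pos'],o['wrist_force'],o['time_s'])
s=bot.get_image('side');t=bot.get_image('top')
p=o['tool_pos'];print(proj(p,s),proj(p,t))
a=np.radians(np.arange(0,360,3));out=[]
for pic,x,y in((s,165,130),(t,180,130)):
    im=cv2.resize(pic['img'][y:y+130,x:x+160,::-1],None,fx=3,fy=3,interpolation=2)
    P=np.r_[[p],[[.5467+.101*np.cos(np.radians(k)),-.0097+.101*np.sin(np.radians(k)),.084] for k in(97.5,157.5,217.5)]]
    for i,q in enumerate(proj(P,pic)): cv2.circle(im,tuple(int(v) for v in (q-[x,y]+.5)*3),2,(0,0,255) if i==0 else (0,200,0),-1)
    out.append(im[:300] if 0 else im)
cv2.imwrite('pics/m1.png',cv2.resize(np.hstack(out),(800,325)))
```

```text
[0.53452841 0.09041787 0.09510816] [-0.2535508  -0.33322437 -0.39650923] 4.7
[[241.88584188 213.962346  ]] [[227.17872471 192.48098417]]
```

View pics/m1.png

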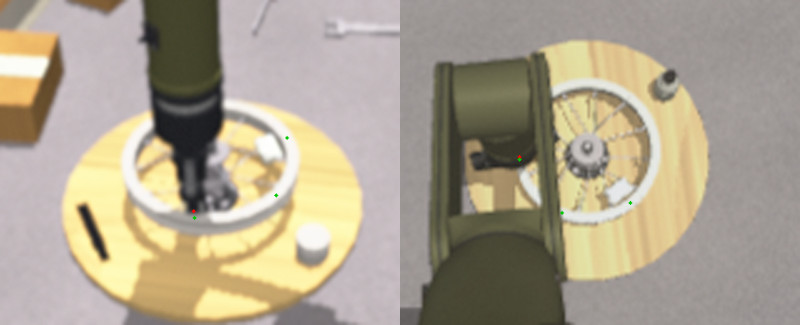

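In the side view the tip (red) sits just over the rim beside the valve, and the planned points fall on the rim in both views. I'll lower it gently.

move_arm(plan=[1, 0, 0, 0.3, 0, 1, 0, 0, 0.6, 0, 1, 0, 0, 0.8, 0, 1, 0, 0, 1.0, 0, 1, 0, 0, 1.1, 0, 1, 0, 0, 1.2, 0, 1, 0, 0, 1.3, 0, 1, 0, 0, 1.4, 0, 1, 0, 0, 1.5, 0, 1, 0, 0, 1.5, 0, 1, 0, 0, 1.5, 0, 1, 0, 0, 1.5, 0])

```text
time_s: 6.0
tool_pos: [0.5337, 0.0905, 0.0794]
tool_rot: [-0.0, 0.986, 0.167, -0.0]
wrist_force: [-0.7, 0.4, 2.2]
width: -0.0001
grasp_force: 1.4
```

```bash
python3 -c "
import numpy as np
f=lambda d:101*.1*np.array([np.cos(np.radians(d)),np.sin(np.radians(d))])
T=np.array([[.944,.329],[.329,-.944]])
for a in(97.5,157.5): print([list((T@(f(a+k)-f(a))).round(2)) for k in np.r_[1:60:3.5,60]])"
```

```text
[[np.float64(-0.17), np.float64(-0.03)], [np.float64(-0.78), np.float64(-0.13)], [np.float64(-1.4), np.float64(-0.19)], [np.float64(-2.01), np.float64(-0.21)], [np.float64(-2.63), np.float64(-0.19)], [np.float64(-3.24), np.float64(-0.14)], [np.float64(-3.85), np.float64(-0.05)], [np.float64(-4.46), np.float64(0.08)], [np.float64(-5.05), np.float64(0.25)], [np.float64(-5.63), np.float64(0.45)], [np.float64(-6.2), np.float64(0.68)], [np.float64(-6.76), np.float64(0.95)], [np.float64(-7.29), np.float64(1.26)], [np.float64(-7.81), np.float64(1.59)], [np.float64(-8.31), np.float64(1.96)], [np.float64(-8.78), np.float64(2.36)], [np.float64(-9.23), np.float64(2.78)], [np.float64(-9.59), np.float64(3.17)]]
[[np.float64(-0.12), np.float64(0.13)], [np.float64(-0.5), np.float64(0.61)], [np.float64(-0.86), np.float64(1.11)], [np.float64(-1.19), np.float64(1.64)], [np.float64(-1.48), np.float64(2.18)], [np.float64(-1.74), np.float64(2.74)], [np.float64(-1.97), np.float64(3.31)], [np.float64(-2.16), np.float64(3.9)], [np.float64(-2.31), np.float64(4.5)], [np.float64(-2.43), np.float64(5.1)], [np.float64(-2.51), np.float64(5.71)], [np.float64(-2.55), np.float64(6.33)], [np.float64(-2.56), np.float64(6.95)], [np.float64(-2.52), np.float64(7.56)], [np.float64(-2.45), np.float64(8.17)], [np.float64(-2.35), np.float64(8.78)], [np.float64(-2.2), np.float64(9.38)], [np.float64(-2.05), np.float64(9.89)]]
```

move_arm(plan=[1, -0.17, -0.03, 0, 0, 1, -0.78, -0.13, 0, 0, 1, -1.4, -0.19, 0, 0, 1, -2.01, -0.21, 0, 0, 1, -2.63, -0.19, 0, 0, 1, -3.24, -0.14, 0, 0, 1, -3.85, -0.05, 0, 0, 1, -4.46, 0.08, 0, 0, 1, -5.05, 0.25, 0, 0, 1, -5.63, 0.45, 0, 0, 1, -6.2, 0.68, 0, 0, 1, -6.76, 0.95, 0, 0, 1, -7.29, 1.26, 0, 0, 1, -7.81, 1.59, 0, 0, 1, -8.31, 1.96, 0, 0, 1, -8.78, 2.36, 0, 0, 1, -9.23, 2.78, 0, 0, 1, -9.59, 3.17, 0, 0, 1, -9.59, 3.17, 0, 0, 1, -9.59, 3.17, 0, 0])

```text
time_s: 8.0
tool_pos: [0.453, 0.0282, 0.0791]
tool_rot: [0.0, 0.986, 0.167, -0.001]
wrist_force: [-0.3, -2.4, 2.9]
width: 0.0001
grasp_force: 1.5
```

move_arm(plan=[1, -0.12, 0.13, 0, 0, 1, -0.5, 0.61, 0, 0, 1, -0.86, 1.11, 0, 0, 1, -1.19, 1.64, 0, 0, 1, -1.48, 2.18, 0, 0, 1, -1.74, 2.74, 0, 0, 1, -1.97, 3.31, 0, 0, 1, -2.16, 3.9, 0, 0, 1, -2.31, 4.5, 0, 0, 1, -2.43, 5.1, 0, 0, 1, -2.51, 5.71, 0, 0, 1, -2.55, 6.33, 0, 0, 1, -2.56, 6.95, 0, 0, 1, -2.52, 7.56, 0, 0, 1, -2.45, 8.17, 0, 0, 1, -2.35, 8.78, 0, 0, 1, -2.2, 9.38, 0, 0, 1, -2.05, 9.89, 0, 0, 1, -2.05, 9.89, 0, 0, 1, -2.05, 9.89, 0, 0])

```text
time_s: 10.0
tool_pos: [0.4678, -0.072, 0.0795]
tool_rot: [0.001, 0.986, 0.167, 0.001]
wrist_force: [0.1, -1.6, 1.7]
width: -0.0001
grasp_force: 1.4
```

Run:
```python
from h import *
o=bot.get_obs();p=o['tool_pos'];print(p,o['wrist_force'],o['time_s'])
s=bot.get_image('side');t=bot.get_image('top');out=[]
for pic,x,y in((s,165,130),(t,180,130)):
    im=cv2.resize(pic['img'][y:y+130,x:x+160,::-1],None,fx=3,fy=3,interpolation=2)
    q=proj(p,pic)[0];cv2.circle(im,tuple(int(v) for v in (q-[x,y]+.5)*3),2,(0,0,255),-1)
    out.append(im)
cv2.imwrite('pics/m2.png',cv2.resize(np.hstack(out),(800,325)))
print(bot.get_obs()['wrist_force'])
for pic in(s,t):
    for d in bot.place_of('reflector',pic)[:1]:
        q=atz(d['point'],pic,.068)[:2]-[.5467,-.0097];print(d['p'],np.hypot(*q),np.degrees(np.arctan2(q[1],q[0])))
```

```text
[ 0.46783685 -0.07201926  0.07950257] [ 0.1454113  -1.61912226  1.69344048] 10.0
[-0.52779834 -1.82164197  3.99346746]
0.7 0.08499911580357385 -142.73731359585642
0.6 0.08739697907966645 -146.01770263542525
```

View pics/m2.png

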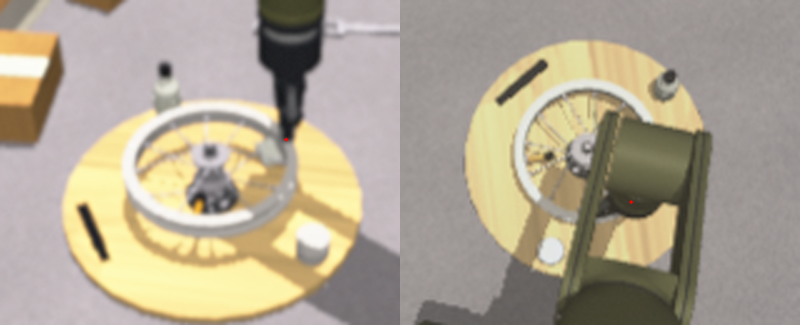

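The side view shows the fingertips at (287,140), resting on the rim beside the reflector. The wheel is pressed about 4–5 mm, and the tin, lever and bottle haven't moved. I'm handing in.

```bash
python3 -c "
from rig import bot
print(bot.job_done())"
```

```text
the job is handed in; nothing more can be done
None
```

I stroked the shut fingertips along the rim's upper edge from beside the valve to beside the middle of the reflector, the short way round, and left them resting there at about 2–4 N (wheel sunk about 4–5 mm). The job was handed in at about 10 s; the verdict wasn't shown.

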